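# Turn and draw the hold-down key out of a carving stand

## Task

The carved panel is locked on its sloped stand by a hold-down key whose cross foot lies crosswise behind the slot. Turn the key until its foot lines up with the slot, draw it out, and stand it upright on its foot on the floor of the wooden tool tray. Leave the mallet, chisel, jar and offcut where they are.

Things in the scene. Friction and masses are not known exactly. Their poses are not given: they have to be found in the camera images.
- stand: Fixed pale wood panel on a dark stand: 220 mm wide, 18 mm thick, x -110 to +80 mm, border raised 6 mm. It leans 30 degrees from level, facing up and to the robot. Origin: slot centre on the upper face, 135 mm above the table. z: normal out of the panel, x: up the slope, y: level, along the slot.
- slot_back (a point): Centre of the slot on the panel's underside (18 mm behind the origin of stand; same axes). The slot goes right through, 96 mm long (y) by 38 mm wide (x). The key's foot passes only when lined up within about 10 degrees and centred within about 6 mm across the slot and 9 mm along it.
- key: Loose key, 94 mm tall, 0.3-0.45 kg, can stand on its foot. Origin: centre of the foot's underside; z up the stem. Steel foot 76 (y) by 24 mm (x), z 0-14; round stem 24 mm, z 14-38; collar 60 mm, z 38-46; then the grip. At the start the collar rests on the panel, stem on the slot's lower edge, 6 mm play behind; key y is turned 40-80 degrees anticlockwise from the slot's y.
- key_grip (a point): Centre of the key's wooden grip, 70 mm above the foot's underside: a block 22 mm thick (key x), 60 mm long (key y, parallel to the foot), 48 mm tall (key z). Same axes as the key. Only light friction resists turning the key.
- tray: Fixed open wooden tray, 150 mm (x) by 190 mm (y) outside, walls 8 mm thick and 35 mm high over the table, floor 8 mm thick, empty. Origin: centre of its underside, on the table; z up.
- mallet: Loose wooden mallet lying on the table, head 62 by 120 by 62 mm with a 170 mm handle towards its -x. Origin under the head. Leave alone.
- chisel: Loose chisel lying on the table, 245 mm long along its x, 24 mm high. Origin near the middle, on the table. Leave alone.
- jar: Loose amber glass jar, 72 mm diameter, 110 mm tall, standing. Origin under its centre. Leave alone.
- offcut: Loose wooden offcut 50 by 140 by 30 mm lying on the table. Origin under its centre. Leave alone.

How it is judged:
By the outcome, as a careful person would: the job done as asked, in the order asked, and still so for the second after the job is handed in, with the robot touching nothing.
It also fails if it takes over 45 s, if anything falls off the work surface, if the arm or the gripper's body presses on something with over 40 N, if the wrist force passes 120 N, or if a joint passes its speed limit or range.

## Robot

A 7-joint arm with a two-finger parallel gripper is mounted at the origin on the work surface. World frame = base frame: x ahead of the robot, y to its left, z up, the work surface at z = 0. Lengths are in m, angles in rad, forces in N, time in s.
With the tool pointing down it reaches from about 0.425 to 1.025 m from the base axis. Payload 9.4 kg.
Tool frame: the origin (TCP) lies between the finger pads; the fingertips stand 14 mm ahead of it and the grasp point (between the pads) lies 5 mm behind it; z points along the fingers, y is the line along which they close (so a half turn about z gives the same grasp; the last joint's range is limited). The gripper opens to 85 mm and grips with 20 to 120 N. Pads are 22 mm wide; open, the fingers measure 114 mm over their backs; the gripper's body (76 mm by 85 mm) begins 54 mm behind the grasp point. The pads swing forward as they close: fully open they stand 13 mm farther back than shut.
Start: joints at [1.217, 0.599, -0.003, 1.599, 0.002, 0.943, -0.08], TCP at [0.198, -0.697, 0.245] pointing down, gripper open.
Joint ranges: [-2.57, 2.57], [-0.35, 1.97], [-1.29, 1.29], [0.11, 2.56], [-1.05, 4.19], [0.11, 1.86], [-2.63, 2.63]. Speed limits (rad/s): [2.22, 2.22, 3.01, 3.01, 3.14, 3.14, 3.14].

## Interface

Orientations are given as a 3x3 rotation matrix whose columns are the frame's x, y, z axes.
In Python, from bench import env, vision, finish_job gives the robot as it stands (env), with the cameras (vision) and the job as plain functions.
- The arm moves only by the tool advance, called as name(argument=value, ...), one argument or row to a line, values as JSON. Schema: {"type":"object","properties":{"steps":{"type":"object","properties":{"plan":{"type":"array","items":{"type":"array","items":{"type":"number"},"minItems":7,"maxItems":7},"minItems":1,"maxItems":8}},"additionalProperties":false,"required":["plan"]},"only":{"type":"string"},"quiet":{"type":"boolean"},"lines":{"type":"string"}},"required":["steps"],"additionalProperties":false}. steps is an object whose key "plan" holds a list of rows, 1 to 8 of them, each of 7 numbers: dx, dy, dz in shares of the most that a row can go, 1 being 62.5 mm, then a rotation vector rx, ry, rz in parts of the range, where 1.0 means pi rad, then the opening from 0.0 (shut) to 1.0 (fully open); each row shifts and turns the commanded pose from where the row before left it, along the tool's axes as they then stand; what a row does not reach is not made up. A row lasts 1/8 s, in which the tool goes at most 0.0625 m and 0.188 rad, less where a joint would pass 70% of its speed; a pose out of reach is approached as far as the arm can. The fingers move at their own pace and stop on an object; the grip force is fixed at half the most. Time passes only in rows, so rows that do not move let the fingers close. The tool returns the time, the measured TCP pose, the force, the opening and the grip force at its end. only (a regular expression) keeps the lines of the reply that match it, lines (a string "A,B") keeps lines A to B, and quiet returns only ok. No shift or turn number may pass 1 either way. Input that does not fit is refused with a message, and nothing moves.
- env.observe(): the state, without advancing time (a new reading comes with each control period).
- vision.read_camera(name): name is "scene" or "top" or "wrist"; returns the picture (420x560x3 uint8, red, green, blue); there is no depth.
- vision.camera_info(name): a dict with "K" (3x3 intrinsics, pixels), "dist_coeffs" ([k1, k2, p1, p2, k3] as OpenCV has them; the pictures are not rectified), "R" (3x3) and "t" (3): a world point X has camera coordinates R X + t; the wrist camera has in their place "T_tool_cam" (4x4, takes a point from camera to tool coordinates, whose origin is the TCP and whose axes are the flange's). Camera axes: x right, y down, z forward; pixel columns grow to the right and rows downward; lengths in m; the calibration is good to about 2 mm. A picture is of the moment at which its call begins: read the wrist's pose just before it. camera_info takes no time and is no camera call.
- finish_job(): hands the job in; it is judged then, once.
The state is a dict: "time": time; "joint_pos": joint angles; "dq": joint speeds; "joint_efforts": joint torques, N m; "tool_pos": TCP position; "eef_rot": TCP orientation; "ft_force": force on the tool from outside, world axes, zero at the start; "torque": the same for the moment, N m; "finger_gap": opening from 0.0 (shut) to 1.0 (fully open); "grasp_force": force on a finger pad.
Only numpy, scipy, OpenCV 4.12 (cv2) and the standard library are available. Lean on these libraries where they do the work, as an engineer would, in place of code of your own. Each camera call takes 0.05 s, during which the arm holds its last target. There are 200 camera calls.

## Working session

There is one attempt and no reset: what is moved stays moved. The work goes in short steps, Python scripts to look and compute and a tool call to move; the robot and the scene stay as the last step left them, time stands still between calls to the robot, and variables do not carry over. Pictures are saved under pics/ and viewed, at most 10 in all, crops included, and the job is handed in when it is done.

```bash
ls; mkdir -p pics; python3 - <<'E'
from bench import env, vision, finish_job
import cv2,numpy as np
for n in("scene","top"):
    im=vision.read_camera(n); cv2.imwrite(f"pics/{n}0.png",im[:,:,::-1])
    c=vision.camera_info(n); print(n,np.round(c["K"],1).tolist(),np.round(c["dist_coeffs"],3),np.round(-np.array(c["R"]).T@c["t"],3),np.round(c["R"],2).tolist())
c=vision.camera_info("wrist");print(c)
o=env.observe();print(o["time"],o["tool_pos"],np.round(o["eef_rot"],3))
E
```

```text
bench.py
pics
scene [[404.4, 0.0, 280.0], [0.0, 404.4, 207.5], [0.0, 0.0, 1.0]] [-0.111  0.     0.     0.     0.   ] [ 1.214 -0.407  0.968] [[0.63, 0.78, 0.01], [0.57, -0.46, -0.69], [-0.53, 0.44, -0.73]]
top [[496.8, 0.0, 280.8], [0.0, 496.8, 203.8], [0.0, 0.0, 1.0]] [0.027 0.    0.    0.    0.   ] [0.437 0.054 1.528] [[-0.01, -1.0, -0.02], [-0.99, 0.02, -0.14], [0.14, 0.02, -0.99]]
{'K': array([[328.07289596,   0.        , 277.69042142],
       [  0.        , 328.07289596, 208.17885969],
       [  0.        ,   0.        ,   1.        ]]), 'dist_coeffs': array([-0.03228621,  0.        ,  0.        ,  0.        ,  0.        ]), 'T_tool_cam': array([[ 7.21336754e-04, -9.65412066e-01, -2.60727871e-01,
         6.69373524e-02],
       [ 9.99999735e-01,  7.21051942e-04,  9.67457688e-05,
         7.96181575e-04],
       [ 9.45988051e-05, -2.60727872e-01,  9.65412330e-01,
        -1.29467952e-01],
       [ 0.00000000e+00,  0.00000000e+00,  0.00000000e+00,
         1.00000000e+00]])}
0.1 [ 0.19799825 -0.69704166  0.24451955] [[ 0.962  0.273 -0.001]
 [ 0.273 -0.962  0.001]
 [-0.    -0.001 -1.   ]]
```

View pics/scene0.png

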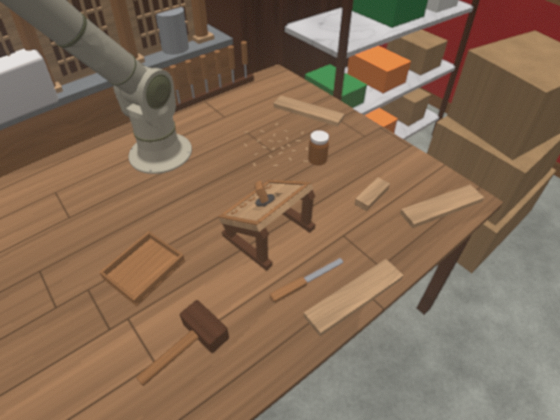

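View pics/top0.png

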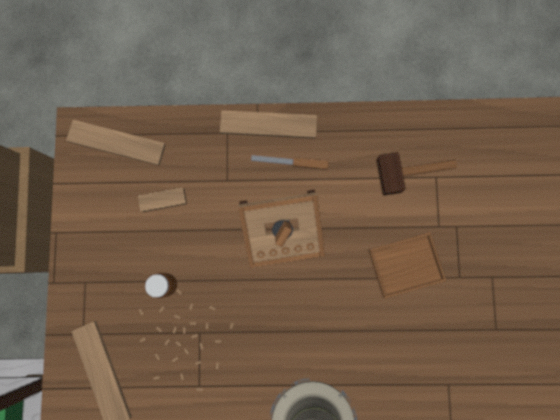

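The scene picture shows the panel with the key near (262,195), and the tray at (143,267). In the top picture the panel is centred near (283,230), the key at (282,232), the tray at (406,265), the mallet at (390,173) and the jar at (157,286).

```bash
cat > h.py <<'E'
from bench import env, vision, finish_job
import cv2,numpy as np
from scipy.spatial.transform import Rotation as Ro
def cam(n,o=None):
    c=vision.camera_info(n);K=np.array(c["K"]);d=np.array(c["dist_coeffs"])
    if n!="wrist":
        R=np.array(c["R"]);return K,d,R,np.array(c["t"]).ravel()
    o=o or env.observe();T=np.eye(4);T[:3,:3]=o["eef_rot"];T[:3,3]=o["tool_pos"]
    M=np.linalg.inv(T@c["T_tool_cam"]);return K,d,M[:3,:3],M[:3,3]
def ray(C,uv):
    K,d,R,t=C
    p=cv2.undistortPoints(np.array(uv,float).reshape(-1,1,2),K,d)[:,0]
    v=np.c_[p,np.ones(len(p))]@R;return -R.T@t,v
def onplane(C,uv,p0,n):
    c,v=ray(C,uv);n=np.array(n,float);s=((np.array(p0)-c)@n)/(v@n);return c+v*s[:,None]
def onz(C,uv,z):return onplane(C,uv,[0,0,z],[0,0,1])
def proj(C,X):
    K,d,R,t=C
    return cv2.projectPoints(np.array(X,float).reshape(-1,1,3),cv2.Rodrigues(R)[0],t,K,d)[0][:,0]
def tri(rays):
    A=np.zeros((3,3));b=np.zeros(3)
    for c,v in rays:
        v=v/np.linalg.norm(v);P=np.eye(3)-np.outer(v,v);A+=P;b+=P@c
    return np.linalg.solve(A,b)
E
python3 - <<'E'
from h import *
C=cam("top")
np.set_printoptions(precision=3,suppress=True)
print("tray rim",onz(C,[(369,247),(430,235),(443,279),(384,297)],.035))
print("panel",onz(C,[(240,209),(317,196),(324,250),(253,264)],.135))
print("slot",onz(C,[(282,229)],.135), "jar",onz(C,[(157,286)],.11),"mallet",onz(C,[(390,173)],.06))
im=cv2.imread("pics/top0.png")[180:310,220:460]
cv2.imwrite("pics/t1.png",cv2.resize(im,None,fx=3.3,fy=3.3,interpolation=cv2.INTER_CUBIC))
E
```

```text
tray rim [[ 0.508 -0.18   0.035]
 [ 0.541 -0.362  0.035]
 [ 0.411 -0.393  0.035]
 [ 0.361 -0.218  0.035]]
panel [[ 0.615  0.196  0.135]
 [ 0.649 -0.023  0.135]
 [ 0.496 -0.039  0.135]
 [ 0.46   0.159  0.135]]
slot [[0.557 0.077 0.135]] jar [[0.403 0.433 0.11 ]] mallet [[ 0.727 -0.247  0.06 ]]
```

View pics/t1.png

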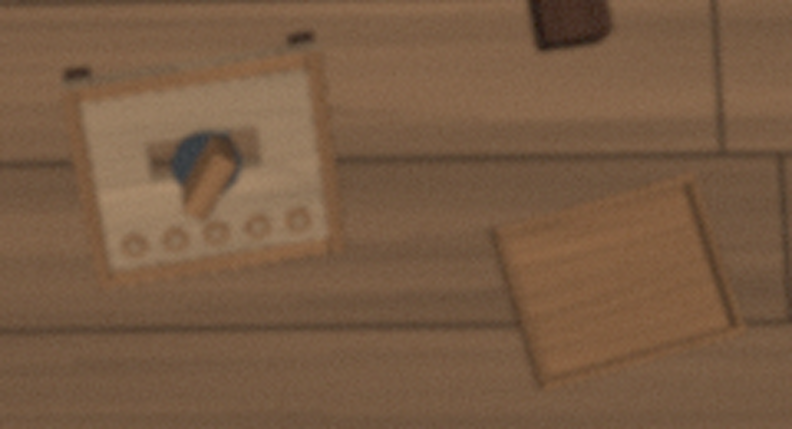

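The crop shows the slot running level, the grip turned about 60 degrees anticlockwise from it, and the collar in blue. Next I'll move over the tray, then on to the panel.

The manual's scale: shifts go in shares of 62.5 mm and turns go in shares of pi rad. Converting my numbers, 0.046 m is 0.736, -0.039 m is -0.624.

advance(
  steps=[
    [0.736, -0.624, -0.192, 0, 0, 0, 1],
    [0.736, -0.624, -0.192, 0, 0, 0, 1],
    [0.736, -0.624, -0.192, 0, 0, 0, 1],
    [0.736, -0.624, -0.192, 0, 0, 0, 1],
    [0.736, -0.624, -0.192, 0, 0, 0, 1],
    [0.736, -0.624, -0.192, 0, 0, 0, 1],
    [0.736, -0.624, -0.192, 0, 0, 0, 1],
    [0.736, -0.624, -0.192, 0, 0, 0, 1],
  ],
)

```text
refused: steps: the value is not of type 'object' (schema: type "object"). Nothing was moved.
```

I used the wrong layout. The manual says an object with the rows under "plan"; once more.

advance(
  steps={"plan":[[0.736, -0.624, -0.192, 0, 0, 0, 1], [0.736, -0.624, -0.192, 0, 0, 0, 1], [0.736, -0.624, -0.192, 0, 0, 0, 1], [0.736, -0.624, -0.192, 0, 0, 0, 1], [0.736, -0.624, -0.192, 0, 0, 0, 1], [0.736, -0.624, -0.192, 0, 0, 0, 1], [0.736, -0.624, -0.192, 0, 0, 0, 1], [0.736, -0.624, -0.192, 0, 0, 0, 1]]},
)

```text
time: 1.1
tool_pos: [0.4676, -0.2949, 0.3416]
eef_rot: [[0.962, 0.273, -0.0], [0.273, -0.962, -0.0], [-0.0, -0.0, -1.0]]
ft_force: [0.9, -0.7, -1.0]
finger_gap: 0.999
grasp_force: 0.0
```

```bash
python3 - <<'E'
from h import *
o=env.observe();im=vision.read_camera("wrist");cv2.imwrite("pics/w1.png",im[:,:,::-1]);np.savez("w1.npz",p=o["tool_pos"],r=o["eef_rot"])
print(o["tool_pos"],o["eef_rot"],o["joint_pos"],o["time"])
print(proj(cam("wrist",o),[[.508,-.18,.035],[.541,-.362,.035],[.411,-.393,.035],[.361,-.218,.035]]))
E
```

```text
[ 0.46756216 -0.29488471  0.34156635] [[ 9.61941711e-01  2.73254665e-01 -1.81298653e-04]
 [ 2.73254668e-01 -9.61941727e-01 -7.70974648e-06]
 [-1.76505464e-04 -4.21243766e-05 -9.99999984e-01]] [ 0.52586579  0.29174893 -0.08602461  1.87639679  0.02996703  0.97483503
 -0.86738995] 1.1
[[199.75905715 117.15515681]
 [342.27047257 131.52041655]
 [333.3579222  229.10458997]
 [203.63675219 229.18316567]]
```

View pics/w1.png

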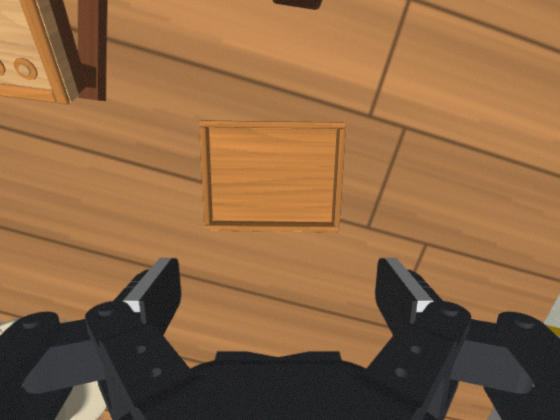

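The tray rim corners in the wrist view are at (200,122), (345,123), (340,231) and (207,231). Next I work out the tray centre and the move to view the panel along its normal.

```bash
cat >> h.py <<'E'
np.set_printoptions(precision=4,suppress=True)
def stand(yaw):
    h=np.array([np.cos(yaw),np.sin(yaw),0]);z=np.array([0,0,1.])
    x=np.cos(np.pi/6)*h+.5*z;n=-.5*h+np.cos(np.pi/6)*z
    return np.c_[x,np.cross(n,x),n]
def delta(P,R):
    o=env.observe();R0=np.array(o["eef_rot"]);d=R0.T@(P-o["tool_pos"]);rv=Ro.from_matrix(R0.T@R).as_rotvec()
    print("d",d,np.linalg.norm(d),"rv",rv,np.linalg.norm(rv))
E
python3 - <<'E'
from h import *
o=dict(np.load("w1.npz"));o=dict(tool_pos=o["p"],eef_rot=o["r"])
q=onz(cam("wrist",o),[(200,122),(345,123),(340,231),(207,231)],.035)
print(q,q.mean(0)); print([np.linalg.norm(q[i]-q[i-1]) for i in range(4)])
e=q[0]-q[1]+q[3]-q[2];print("tray yaw of y",np.degrees(np.arctan2(-e[0],e[1])))
S=stand(np.radians(9.5));P=np.array([.557,.077,.135])+.03*S[:,2]
R=S@np.diag([1,-1,-1]); T=P+.16*S[:,2]+.011*S[:,0];print(T);delta(T,R)
E
```

```text
[[ 0.5022 -0.1816  0.035 ]
 [ 0.5522 -0.3619  0.035 ]
 [ 0.4109 -0.4029  0.035 ]
 [ 0.3597 -0.2231  0.035 ]] [ 0.4562 -0.2924  0.035 ]
[np.float64(0.14842341057813355), np.float64(0.18713323058370082), np.float64(0.14709975424750807), np.float64(0.1868980314678919)]
tray yaw of y 15.70272777823306
[0.4727 0.0629 0.305 ]
d [ 0.0981 -0.3358  0.0391] 0.35199297253380185 rv [-0.0335  0.5181  0.117 ] 0.5322228562452015
```

To row units: -0.056 m is -0.896, 0.0163 m is 0.2608, 0.039 rad / 3.1416 = 0.0124.

advance(
  steps={"plan":[[0.2608, -0.896, 0.104, 0, 0, 0, 1], [0.2608, -0.896, 0.104, 0, 0, 0, 1], [0.2608, -0.896, 0.104, 0, 0, 0, 1], [0.2608, -0.896, 0.104, 0, 0, 0, 1], [0.2608, -0.896, 0.104, 0, 0, 0, 1], [0.2608, -0.896, 0.104, 0, 0, 0, 1], [0, 0, 0, -0.0035, 0.0551, 0.0124, 1], [0, 0, 0, -0.0035, 0.0551, 0.0124, 1]]},
  quiet=true,
)

```text
ok
```

advance(
  steps={"plan":[[0, 0, 0, -0.0035, 0.0551, 0.0124, 1], [0, 0, 0, 0, 0, 0, 1]]},
)

```text
time: 2.4
tool_pos: [0.4696, 0.0483, 0.301]
eef_rot: [[0.878, 0.16, 0.452], [0.152, -0.987, 0.053], [0.455, 0.022, -0.89]]
ft_force: [0.1, 0.3, -0.3]
finger_gap: 1.005
grasp_force: 0.0
```

```bash
python3 - <<'E'
from h import *
o=env.observe();im=vision.read_camera("wrist");cv2.imwrite("pics/w2.png",im[:,:,::-1]);np.savez("w2.npz",p=o["tool_pos"],r=o["eef_rot"])
print(o["joint_pos"])
E
```

```text
[-0.1701  0.0861 -0.1067  2.393   0.3931  0.2109 -2.0457]
```

View pics/w2.png

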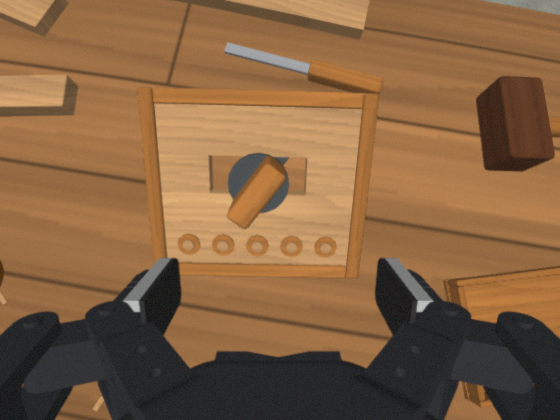

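The panel is viewed along its normal. The slot spans about (211,156) to (306,194), the collar is centred near (258,183), and the grip runs from (272,165) to (240,218). I'll zoom in for accuracy.

```bash
python3 - <<'E'
import cv2
im=cv2.imread("pics/w2.png")[145:240,195:320]
cv2.imwrite("pics/w2c.png",cv2.resize(im,None,fx=6,fy=6,interpolation=cv2.INTER_CUBIC))
E
```

```text
(no output)
```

View pics/w2c.png

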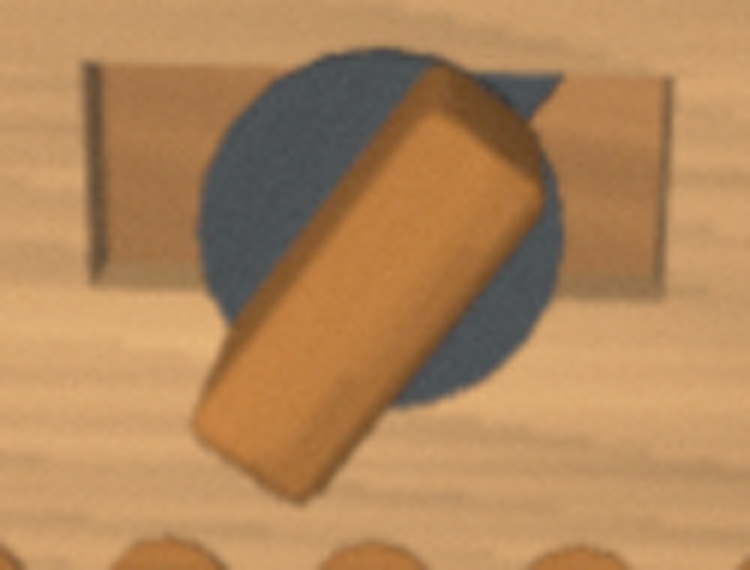

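The zoomed crop gives the slot corners at (83,63), (672,78), (664,298) and (92,285). The collar's top circle spans 198-564 by 47-408. The corners of the grip's top face are at about (437,108), (541,192), (300,501) and (195,425).

```bash
python3 - <<'E'
from h import *
o=dict(np.load("w2.npz"));o=dict(tool_pos=o["p"],eef_rot=o["r"]);C=cam("wrist",o)
f=lambda L:np.array(L)/6.+[195-.42,145-.42]
sl=f([(83,63),(672,78),(664,298),(92,285)]);O=np.array([.557,.077,.135]);yaw=.166
for i in range(10):
    S=stand(yaw);q=onplane(C,sl,O,S[:,2]);m=q.mean(0)
    e=(q[0]-q[1]+q[3]-q[2]);
    # shift along the plane: enforce z .135 by moving the plane
    c,v=ray(C,[sl.mean(0)]); O=c+v[0]*(.135-c[2])/v[0][2]
    yaw=np.arctan2(-e[0],e[1])
q=onplane(C,sl,O,S[:,2]);O=q.mean(0);L=(q-O)@S
print("O",O,"yaw",np.degrees(yaw));print(L)
col=onplane(C,f([(198,227),(564,227),(381,47),(381,408)]),O+.008*S[:,2],S[:,2]);print("collar",(col-O)@S)
g=onplane(C,f([(437,108),(541,192),(300,501),(195,425)]),O+.056*S[:,2],S[:,2]);G=(g-O)@S;print("grip",G,G.mean(0))
e=G[3]-G[0]+G[2]-G[1];print("theta",np.degrees(np.arctan2(-e[0],e[1])),[np.linalg.norm(G[i]-G[i-1]) for i in range(4)])
# cross-check in the top view
print(proj(cam("top"),[O+S@[0,.11,.006],O+S@[0,-.11,.006],O+S@[-.007,0,.056]]))
E
```

```text
O [0.5665 0.0799 0.1349] yaw 8.146491765816071
[[ 0.0187  0.048  -0.    ]
 [ 0.0186 -0.0477  0.    ]
 [-0.0186 -0.0483  0.    ]
 [-0.0187  0.0479 -0.    ]]
collar [[-0.0063  0.0288  0.008 ]
 [-0.0048 -0.0306  0.008 ]
 [ 0.0236 -0.0006  0.008 ]
 [-0.0366 -0.0012  0.008 ]]
grip [[ 0.0227 -0.0105  0.056 ]
 [ 0.0115 -0.0249  0.056 ]
 [-0.0345  0.0082  0.056 ]
 [-0.0233  0.023   0.056 ]] [-0.0059 -0.001   0.056 ]
theta 54.149882581017884 [np.float64(0.05695685057506989), np.float64(0.01824063923954419), np.float64(0.05671937761170746), np.float64(0.018584321497880217)]
[[242.4038 232.5359]
 [319.9364 220.3301]
 [282.6513 236.3684]]
```

The sizes check out: the slot measures 37.4×96 mm, the collar 60 mm, and θ = 54°. Now the grasp pose, with the half-turned tool to spare joint 7.

```bash
cat >> h.py <<'E'
O=np.array([.5665,.0799,.135]);S=stand(np.radians(8.15));TRAY=np.array([.4562,-.2924,0])
def tool(th):
    y=np.cos(th)*S[:,0]+np.sin(th)*S[:,1];z=-S[:,2];return np.c_[np.cross(y,z),y,z]
def pose():
    o=env.observe();print("stand",S.T@(o["tool_pos"]-O),"f",S.T@o["ft_force"],"j",o["joint_pos"],"t",o["time"],"yaw",np.degrees(np.arctan2(*(S.T@o["eef_rot"][:,1])[1::-1])))
E
python3 - <<'E'
from h import *
pose();R=tool(np.radians(54.1));delta(O+S@[-.0063,-.001,.10],R)
E
```

```text
stand [-0.0022 -0.0172  0.1937] f [0.1326 0.5596 1.0643] j [-0.168   0.0873 -0.109   2.3892  0.3885  0.2134 -2.0402] t 2.45 yaw -88.43338577917909
d [ 0.0012 -0.0172  0.0936] 0.09519957677867512 rv [-0.06    0.0335 -2.4872] 2.4881539245746094
```

To row units: -0.0043 rad / 3.1416 = -0.0014.

advance(
  steps={"plan":[[0, 0, 0, -0.0014, 0.0008, -0.0567, 1], [0, 0, 0, -0.0014, 0.0008, -0.0567, 1], [0, 0, 0, -0.0014, 0.0008, -0.0567, 1], [0, 0, 0, -0.0014, 0.0008, -0.0567, 1], [0, 0, 0, -0.0014, 0.0008, -0.0567, 1], [0, 0, 0, -0.0014, 0.0008, -0.0567, 1], [0, 0, 0, -0.0014, 0.0008, -0.0567, 1], [0, 0, 0, -0.0014, 0.0008, -0.0567, 1]]},
  quiet=true,
)

```text
ok
```

advance(
  steps={"plan":[[0, 0, 0, -0.0014, 0.0008, -0.0567, 1], [0, 0, 0, -0.0014, 0.0008, -0.0567, 1], [0, 0, 0, -0.0014, 0.0008, -0.0567, 1], [0, 0, 0, -0.0014, 0.0008, -0.0567, 1], [0, 0, 0, -0.0014, 0.0008, -0.0567, 1], [0, 0, 0, -0.0014, 0.0008, -0.0567, 1], [0, 0, 0, 0, 0, 0, 1]]},
)

```text
time: 4.32
tool_pos: [0.4733, 0.0478, 0.3021]
eef_rot: [[-0.776, 0.388, 0.497], [0.482, 0.874, 0.07], [-0.407, 0.293, -0.865]]
ft_force: [0.3, 0.2, -0.4]
finger_gap: 1.001
grasp_force: 0.0
```

```bash
python3 - <<'E'
from h import *
pose();R=tool(np.radians(54.1));delta(O+S@[-.0063,-.001,.10],R)
E
```

```text
stand [-0.0003 -0.0186  0.1931] f [ 0.0301  0.1985 -0.5111] j [ 0.2294  0.1084 -0.5294  2.4029  0.8079  0.1755  0.0364] t 4.325 yaw 54.07475574821449
d [0.0155 0.0107 0.0931] 0.09498691287281313 rv [ 0.      0.0027 -0.0004] 0.0027042996517514218
```

To row units: 0.031 m is 0.496, 0.0052 m is 0.0832, 0.0009 rad / 3.1416 = 0.0003.

advance(
  steps={"plan":[[0.0832, 0.0576, 0.496, 0, 0.0003, 0, 1], [0.0832, 0.0576, 0.496, 0, 0.0003, 0, 1], [0.0832, 0.0576, 0.496, 0, 0.0003, 0, 1], [0, 0, 0, 0, 0, 0, 1]]},
  quiet=true,
)

```text
ok
```

```bash
python3 - <<'E'
from h import *
pose();R=tool(np.radians(54.1));delta(O+S@[-.0063,-.001,.030],R)
o=env.observe();im=vision.read_camera("wrist");C=cam("wrist",o)
im=im[:,:,::-1].copy()
for z in(.056,):
  for a,b in((.009,.0285),(-.009,.0285),(-.009,-.0285),(.009,-.0285)):
    t=np.radians(54.1);p=np.array([np.cos(t)*a-np.sin(t)*b-.0063,np.sin(t)*a+np.cos(t)*b-.001,z])
    u=proj(C,O+S@p)[0];cv2.circle(im,tuple(int(x) for x in u),2,(0,0,255),-1)
cv2.imwrite("pics/w3.png",im)
E
```

```text
stand [-0.0032 -0.0156  0.1456] f [ 0.2802 -0.4256  0.0884] j [ 0.0407  0.2098 -0.3713  2.4332  1.6118  0.1711 -0.7915] t 4.825 yaw 53.88191381886827
d [0.0122 0.0114 0.1154] 0.11655026648825982 rv [-0.0122  0.0092 -0.0038] 0.015690854020836878
```

View pics/w3.png

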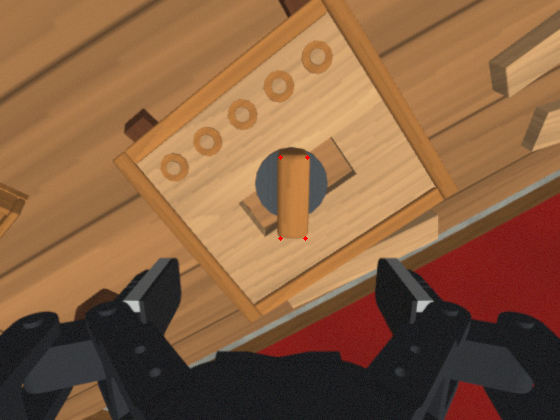

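The projected grip corners, drawn red at (280,157), (307,157), (305,238) and (281,238), sit on the grip's top face. The wrist is near its straight posture, so I'll approach in smaller steps.

To row units: 0.015 m is 0.24, 0.004 m is 0.064, -0.004 rad / 3.1416 = -0.0013.

advance(
  steps={"plan":[[0.064, 0.064, 0.24, -0.0013, 0.001, -0.0003, 1], [0.064, 0.064, 0.24, -0.0013, 0.001, -0.0003, 1], [0.064, 0.048, 0.24, -0.0013, 0.001, -0.0003, 1], [0, 0, 0.24, 0, 0, 0, 1], [0, 0, 0, 0, 0, 0, 1]]},
  quiet=true,
)

```text
ok
```

```bash
python3 - <<'E'
from h import *
pose();R=tool(np.radians(54.1));delta(O+S@[-.0063,-.001,.030],R)
E
```

```text
stand [-0.0071 -0.001   0.0862] f [ 0.3694  0.0359 -0.0142] j [ 0.1536  0.381  -0.5798  2.4373  2.0171  0.3377 -1.2106] t 5.5 yaw 54.05113668463639
d [-0.0007  0.0006  0.0562] 0.056196636637458344 rv [-0.0014  0.0003 -0.0009] 0.0016927473872502773
```

To row units: 0.019 m is 0.304, 0.018 m is 0.288.

advance(
  steps={"plan":[[-0.0048, 0.0048, 0.304, 0, 0, 0, 1], [-0.0048, 0.0048, 0.304, 0, 0, 0, 1], [0, 0, 0.288, 0, 0, 0, 1], [0, 0, 0, 0, 0, 0, 1]]},
)

```text
time: 6.0
tool_pos: [0.5461, 0.0764, 0.1581]
eef_rot: [[-0.778, 0.388, 0.494], [0.481, 0.874, 0.07], [-0.405, 0.292, -0.866]]
ft_force: [0.6, -0.4, -0.0]
finger_gap: 1.0
grasp_force: 0.0
```

advance(
  steps={"plan":[[0, 0, 0, 0, 0, 0, 0], [0, 0, 0, 0, 0, 0, 0], [0, 0, 0, 0, 0, 0, 0], [0, 0, 0, 0, 0, 0, 0], [0, 0, 0, 0, 0, 0, 0]]},
)

```text
time: 6.62
tool_pos: [0.5458, 0.0768, 0.1588]
eef_rot: [[-0.777, 0.386, 0.496], [0.48, 0.875, 0.071], [-0.407, 0.293, -0.865]]
ft_force: [-5.0, -2.0, 6.9]
finger_gap: 0.25
grasp_force: 58.2
```

```bash
python3 - <<'E'
from h import *
pose();R=tool(np.radians(54.1));delta(O+S@[-.0063,-.001,.030],R)
E
```

```text
stand [-0.0062 -0.0002  0.031 ] f [-1.1238 -1.2627  8.6109] j [ 0.1807  0.5293 -0.6418  2.4208  2.1468  0.4703 -1.3116] t 6.625 yaw 54.182946525451534
d [-0.0004 -0.0007  0.001 ] 0.0013368723034686118 rv [0.0006 0.0014 0.0014] 0.0021052149739753455
```

Gripped: the opening corresponds to 21 mm at 58 N. Next I lift 2 mm off the panel, centre up-slope by 6.5 mm, then turn clockwise 54°.

To row units: -0.0053 m is -0.0848, 0.0038 m is 0.0608, 0.1 rad / 3.1416 = 0.0318.

advance(
  steps={"plan":[[0, 0, -0.032, 0, 0, 0, 0], [-0.0848, 0.0608, 0, 0, 0, 0, 0], [0, 0, 0, 0, 0, 0.0318, 0], [0, 0, 0, 0, 0, 0.0318, 0]]},
)

```text
time: 7.12
tool_pos: [0.5509, 0.0778, 0.1633]
eef_rot: [[-0.684, 0.536, 0.495], [0.646, 0.76, 0.071], [-0.338, 0.369, -0.866]]
ft_force: [0.0, -0.0, -4.5]
finger_gap: 0.25
grasp_force: 59.0
```

```bash
python3 - <<'E'
from h import *
pose()
E
```

```text
stand [0.0005 0.0002 0.0324] f [-2.2257 -0.0252 -3.871 ] j [ 0.2105  0.5307 -0.6805  2.404   2.0846  0.4716 -1.4467] t 7.125 yaw 42.53074675062819
```

To row units: 0.1484 rad / 3.1416 = 0.0472.

advance(
  steps={"plan":[[0, 0, 0, 0, 0, 0.0472, 0], [0, 0, 0, 0, 0, 0.0472, 0], [0, 0, 0, 0, 0, 0.0472, 0], [0, 0, 0, 0, 0, 0.0472, 0], [0, 0, 0, 0, 0, 0.0472, 0], [0, 0, 0, 0, 0, 0, 0]]},
)

```text
time: 7.88
tool_pos: [0.5508, 0.0775, 0.163]
eef_rot: [[-0.145, 0.857, 0.495], [0.989, 0.126, 0.071], [-0.001, 0.5, -0.866]]
ft_force: [0.4, 0.7, -3.9]
finger_gap: 0.253
grasp_force: 59.0
```

```bash
python3 - <<'E'
from h import *
pose();delta(O+S@[0,0,.10],tool(0))
o=env.observe();im=vision.read_camera("wrist");cv2.imwrite("pics/w4.png",im[:,:,::-1])
E
```

```text
stand [ 0.0003 -0.0001  0.0322] f [-1.5668  0.6322 -3.6559] j [ 0.3379  0.5873 -0.8744  2.3971  1.9649  0.5757 -2.0521] t 7.875 yaw 0.2075924070742743
d [ 0.0002 -0.0002 -0.0678] 0.06777085203646406 rv [ 0.0002 -0.0006  0.0036] 0.0036732536661572258
```

View pics/w4.png

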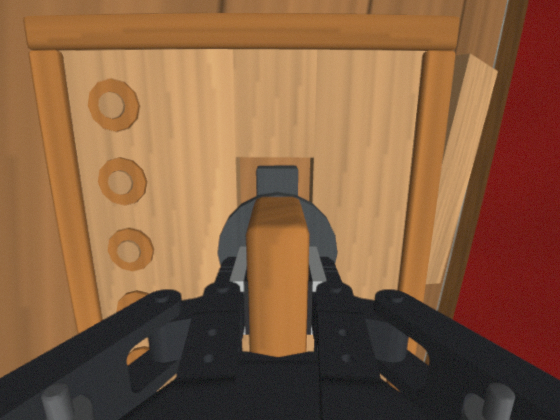

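The key's foot, seen at columns 257–298, lies along the slot and centred in it (columns 236–312). Drawing it out along the normal.

To row units: -0.01 m is -0.16, -0.008 m is -0.128.

advance(
  steps={"plan":[[0, 0, -0.128, 0, 0, 0, 0], [0, 0, -0.16, 0, 0, 0, 0], [0, 0, -0.16, 0, 0, 0, 0], [0, 0, -0.16, 0, 0, 0, 0], [0, 0, -0.16, 0, 0, 0, 0], [0, 0, -0.128, 0, 0, 0, 0], [0, 0, 0, 0, 0, 0, 0]]},
)

```text
time: 8.8
tool_pos: [0.5229, 0.0736, 0.2126]
eef_rot: [[-0.145, 0.856, 0.497], [0.989, 0.126, 0.071], [-0.002, 0.502, -0.865]]
ft_force: [0.6, 0.3, -4.6]
finger_gap: 0.25
grasp_force: 59.2
```

```bash
python3 - <<'E'
from h import *
pose();delta(env.observe()["tool_pos"]+[0,0,.08],tool(0))
E
```

```text
stand [ 0.0006 -0.      0.0892] f [-1.7518  0.1863 -4.2613] j [ 0.3537  0.4309 -0.8544  2.4111  1.8181  0.4461 -1.9423] t 8.8 yaw 0.2243086369312687
d [-0.0002  0.0401 -0.0692] 0.07999999999999997 rv [0.0022 0.0002 0.0039] 0.004477817240933465
```

To row units: -0.0173 m is -0.2768, 0.01 m is 0.16.

advance(
  steps={"plan":[[0, 0.16, -0.2768, 0, 0, 0, 0], [0, 0.16, -0.2768, 0, 0, 0, 0], [0, 0.16, -0.2768, 0, 0, 0, 0], [0, 0.16, -0.2768, 0, 0, 0, 0], [0, 0, 0, 0, 0, 0, 0]]},
  quiet=true,
)

```text
ok
```

```bash
cat >> h.py <<'E'
a=np.radians(15.7);TX=np.array([-np.sin(a),np.cos(a),0]);RT=np.c_[TX,np.cross([0,0,-1],TX),[0,0,-1]]
E
python3 - <<'E'
from h import *
pose();o=env.observe();delta(np.array([.4562,-.2924,.22]),RT);print(o["tool_pos"],RT@np.array([0,0,1]))
R=np.array(o["eef_rot"]);print(R, "dworld in tool", R.T@(np.array([.4562,-.2924,.29])-o["tool_pos"]))
E
```

```text
stand [0.0411 0.     0.1584] f [-2.2969 -0.638  -4.4426] j [ 0.3754  0.2384 -0.7902  2.3143  1.1448  0.3036 -1.2628] t 9.425 yaw 0.1764914593703594
d [-0.3525 -0.14    0.0036] 0.37928841645192557 rv [ 0.5258  0.0361 -0.1259] 0.5418303018595176
[0.5234 0.0737 0.2927] [ 0.  0. -1.]
[[-0.1441  0.8553  0.4977]
 [ 0.9896  0.1256  0.0706]
 [-0.0021  0.5026 -0.8645]] dworld in tool [-0.3526 -0.1048 -0.057 ]
```

To row units: -0.044 m is -0.704, -0.0131 m is -0.2096.

advance(
  steps={"plan":[[-0.704, -0.2096, -0.1136, 0, 0, 0, 0], [-0.704, -0.2096, -0.1136, 0, 0, 0, 0], [-0.704, -0.2096, -0.1136, 0, 0, 0, 0], [-0.704, -0.2096, -0.1136, 0, 0, 0, 0], [-0.704, -0.2096, -0.1136, 0, 0, 0, 0], [-0.704, -0.2096, -0.1136, 0, 0, 0, 0], [-0.704, -0.2096, -0.1136, 0, 0, 0, 0], [-0.704, -0.2096, -0.1136, 0, 0, 0, 0]]},
)

```text
time: 10.42
tool_pos: [0.4566, -0.2836, 0.2869]
eef_rot: [[-0.144, 0.859, 0.492], [0.99, 0.125, 0.071], [-0.0, 0.497, -0.868]]
ft_force: [0.8, 0.1, -4.5]
finger_gap: 0.25
grasp_force: 60.0
```

```bash
python3 - <<'E'
from h import *
pose();delta(np.array([.4562,-.2924,.20]),RT)
E
```

```text
stand [-0.0629 -0.3442  0.2117] f [-1.581  -0.0012 -4.3174] j [ 1.5782  0.5106 -1.2731  2.197   0.5761  0.3734  0.1061] t 10.425 yaw 0.09910037797388185
d [-0.0087 -0.0446  0.0746] 0.08735760861565037 rv [ 0.5197  0.0341 -0.1269] 0.5360485921310295
```

To row units: 0.06 rad / 3.1416 = 0.0191.

advance(
  steps={"plan":[[0, 0, 0, 0.0191, 0.0013, -0.0047, 0]]},
  quiet=true,
)

```text
ok
```

```bash
python3 - <<'E'
from h import *
pose();delta(np.array([.4562,-.2924,.20]),RT)
E
```

```text
stand [-0.0655 -0.3472  0.2115] f [-1.3171  0.4271 -3.8887] j [ 1.5489  0.5097 -1.2636  2.1646  0.5705  0.4577  0.1067] t 10.55 yaw 0.5099777702625558
d [-0.0056 -0.0373  0.0768] 0.08559188004167186 rv [ 0.4568  0.0299 -0.1202] 0.47326929158342845
```

j3 is moving away from its limit, so I'll continue.

To row units: 0.114 rad / 3.1416 = 0.0363.

advance(
  steps={"plan":[[0, 0, 0, 0.0363, 0.0024, -0.0095, 0], [0, 0, 0, 0.0363, 0.0024, -0.0095, 0], [0, 0, 0, 0.0363, 0.0024, -0.0095, 0], [0, 0, 0, 0.0363, 0.0024, -0.0095, 0], [0, 0, 0, 0, 0, 0, 0]]},
  quiet=true,
)

```text
ok
```

```bash
python3 - <<'E'
from h import *
pose();delta(np.array([.4562,-.2924,.10]),RT)
E
```

```text
stand [-0.0596 -0.3425  0.2105] f [-2.4812 -0.1936 -4.3505] j [ 1.2184  0.5394 -1.1344  1.9393  0.578   1.0276  0.108 ] t 11.175 yaw 9.314013745948312
d [-0.0086 -0.0076  0.1875] 0.18781958655828038 rv [0.0057 0.0053 0.0098] 0.012472725222255988
```

To row units: 0.035 m is 0.56, 0.025 m is 0.4, 0.0025 rad / 3.1416 = 0.0008.

advance(
  steps={"plan":[[-0.0352, -0.0304, 0.56, 0.0005, 0.0004, 0.0008, 0], [-0.0352, -0.0304, 0.56, 0.0005, 0.0004, 0.0008, 0], [-0.0352, -0.0304, 0.56, 0.0005, 0.0004, 0.0008, 0], [-0.0352, -0.0304, 0.56, 0.0005, 0.0004, 0.0008, 0], [0, 0, 0.4, 0, 0, 0, 0], [0, 0, 0.24, 0, 0, 0, 0], [0, 0, 0, 0, 0, 0, 0], [0, 0, 0, 0, 0, 0, 0]]},
  quiet=true,
)

```text
ok
```

```bash
python3 - <<'E'
from h import *
pose();delta(np.array([.4562,-.2924,.078]),RT);print(env.observe()["ft_force"])
im=vision.read_camera("scene")[215:335,80:260,::-1];cv2.imwrite("pics/s2.png",cv2.resize(im,None,fx=4,fy=4,interpolation=cv2.INTER_CUBIC))
E
```

```text
stand [-0.1547 -0.3524  0.0596] f [-1.8123  0.4426 -3.8798] j [ 1.057   0.7397 -0.8952  2.0988  0.8895  0.742  -0.1527] t 12.175 yaw 8.598949089074996
d [-0.0007  0.0017  0.0313] 0.0313562396749875 rv [ 0.0012 -0.0008 -0.0015] 0.002022810919415007
[ 0.3039  0.4907 -4.2662]
```

View pics/s2.png

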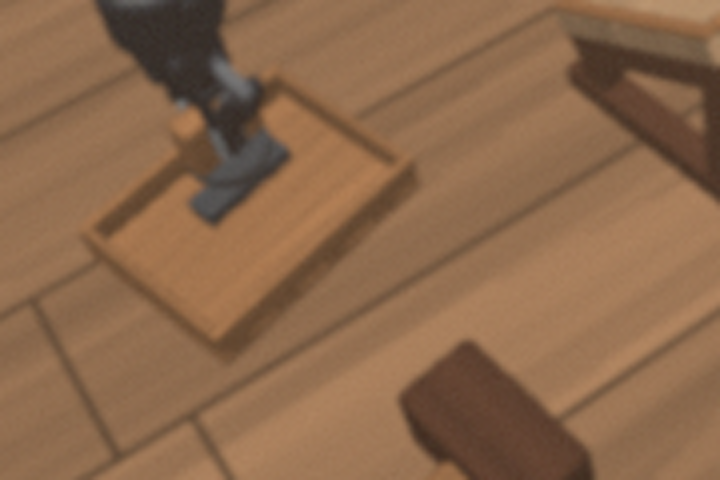

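The key hangs upright over the tray, its foot near (240,180) in the crop and inside the walls. Now I lower it.

To row units: 0.01 m is 0.16, 0.006 m is 0.096.

advance(
  steps={"plan":[[0, 0.024, 0.16, 0, 0, 0, 0], [0, 0, 0.16, 0, 0, 0, 0], [0, 0, 0.096, 0, 0, 0, 0], [0, 0, 0.032, 0, 0, 0, 0], [0, 0, 0, 0, 0, 0, 0], [0, 0, 0, 0, 0, 0, 0]]},
)

```text
time: 12.98
tool_pos: [0.4555, -0.2916, 0.0808]
eef_rot: [[-0.27, 0.963, -0.0], [0.963, 0.27, 0.001], [0.001, 0.0, -1.0]]
ft_force: [0.4, 0.2, -3.9]
finger_gap: 0.247
grasp_force: 61.0
```

advance(
  steps={"plan":[[0, 0, 0.016, 0, 0, 0, 0], [0, 0, 0.016, 0, 0, 0, 0], [0, 0, 0, 0, 0, 0, 0]]},
)

```text
time: 13.35
tool_pos: [0.4553, -0.2916, 0.0786]
eef_rot: [[-0.27, 0.963, -0.001], [0.963, 0.27, 0.001], [0.002, -0.0, -1.0]]
ft_force: [0.7, 0.4, -4.9]
finger_gap: 0.249
grasp_force: 61.0
```

To row units: 0.001 m is 0.016.

advance(
  steps={"plan":[[0, 0, 0.016, 0, 0, 0, 0], [0, 0, 0.016, 0, 0, 0, 0], [0, 0, 0, 0, 0, 0, 0]]},
)

```text
time: 13.72
tool_pos: [0.4554, -0.2915, 0.0765]
eef_rot: [[-0.27, 0.963, -0.001], [0.963, 0.27, 0.001], [0.002, -0.0, -1.0]]
ft_force: [-0.8, -1.0, -3.9]
finger_gap: 0.247
grasp_force: 61.0
```

To row units: 0.001 m is 0.016.

advance(
  steps={"plan":[[0, 0, 0.016, 0, 0, 0, 0], [0, 0, 0, 0, 0, 0, 0]]},
)

```text
time: 13.98
tool_pos: [0.4553, -0.2914, 0.0763]
eef_rot: [[-0.27, 0.963, -0.001], [0.963, 0.27, 0.001], [0.001, -0.0, -1.0]]
ft_force: [-2.6, 1.2, 5.7]
finger_gap: 0.254
grasp_force: 62.4
```

advance(
  steps={"plan":[[0, 0, 0.016, 0, 0, 0, 0], [0, 0, 0, 0, 0, 0, 0]]},
)

```text
time: 14.22
tool_pos: [0.4554, -0.2912, 0.0762]
eef_rot: [[-0.27, 0.963, -0.0], [0.963, 0.27, -0.0], [-0.0, -0.0, -1.0]]
ft_force: [-6.7, 2.0, 18.7]
finger_gap: 0.25
grasp_force: 64.0
```

Contact is felt. I ease off, release and withdraw upward.

To row units: -0.0015 m is -0.024.

advance(
  steps={"plan":[[0, 0, -0.024, 0, 0, 0, 0], [0, 0, 0, 0, 0, 0, 0], [0, 0, 0, 0, 0, 0, 1], [0, 0, 0, 0, 0, 0, 1], [0, 0, 0, 0, 0, 0, 1], [0, 0, 0, 0, 0, 0, 1], [0, 0, 0, 0, 0, 0, 1]]},
)

```text
time: 15.1
tool_pos: [0.4554, -0.2915, 0.0761]
eef_rot: [[-0.27, 0.963, -0.001], [0.963, 0.27, 0.001], [0.002, -0.0, -1.0]]
ft_force: [0.1, -0.2, 0.6]
finger_gap: 1.001
grasp_force: 0.0
```

advance(
  steps={"plan":[[0, 0, -0.32, 0, 0, 0, 1], [0, 0, -0.48, 0, 0, 0, 1], [0, 0, -0.64, 0, 0, 0, 1], [0, 0, -0.64, 0, 0, 0, 1], [0, 0, -0.48, 0, 0, 0, 1], [0, 0, 0, 0, 0, 0, 1], [0, 0, 0, 0, 0, 0, 1]]},
)

```text
time: 15.98
tool_pos: [0.455, -0.2919, 0.2355]
eef_rot: [[-0.269, 0.963, -0.001], [0.963, 0.269, 0.001], [0.002, -0.001, -1.0]]
ft_force: [-0.9, -1.0, 0.2]
finger_gap: 0.997
grasp_force: 0.0
```

```bash
python3 - <<'E'
from h import *
im=vision.read_camera("wrist")[:,:,::-1];s=vision.read_camera("scene")[150:310,80:310,::-1]
s=cv2.resize(s,None,fx=1.7,fy=1.7,interpolation=cv2.INTER_CUBIC)
im=cv2.resize(im,(392,294));H=max(len(im),len(s));p=lambda a:cv2.copyMakeBorder(a,0,H-len(a),0,0,0)
cv2.imwrite("pics/f.png",np.hstack([p(im),p(s)]))
E
```

```text
(no output)
```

View pics/f.png

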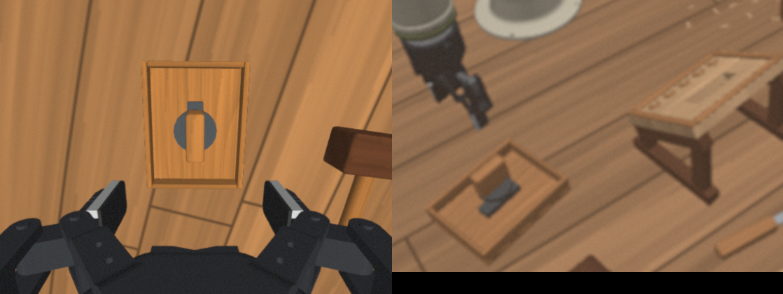

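The wrist half of the picture shows the key standing centred in the tray, with a round collar at (195,130) and the foot on the floor. The scene half shows it upright at (495,190), the slot empty and the robot clear.

```bash
python3 -c "
from bench import env, vision, finish_job
print(finish_job())"
```

```text
the job is handed in; nothing more can be done
None
```

I turned the key into line with the slot, drew it out and stood it upright on its foot in the tray. The job was handed in at about 16 s, but no verdict came back.

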